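# Open the clay-pebble jar in its stand

## Task

Open the jar of clay pebbles: stand it, still closed, in the free pocket of the wooden stand, where it cannot turn, then twist its tight lid loose anticlockwise. As soon as the thread lets go, lift the lid straight off and finish while holding it: level in the gripper, a finger's width above the mouth of the jar, touching only the gripper, the jar left standing upright and fully down in its pocket. Do not tip the jar on the way, and leave the cutting in its glass, the hourglass and the vase where they are.

Things in the scene. Friction and masses are not known exactly. Their poses are not given: they have to be found in the camera images.
- jar: Clear glass jar full of brown clay pebbles, 0.4 to 0.65 kg, loose, starts closed on the window board. Square body 64 x 64 mm (lowest 4 mm 60 x 60), rounded upright corners, 72 mm high; 60 mm round shoulder to 80 mm, 47 mm round neck to the rim at 102 mm. Origin: centre of the underside; z up, x and y square to the flat sides.
- lid: The jar's round plain metal twist-off lid, 60 mm across, 18 mm high, 45 g, loose. Origin: centre of the open foot of its skirt, z up; on the closed jar 89 mm above the jar's underside (lid top at 107 mm). Tight: about 0.5 to 0.9 N m to start it, so grip it firmly (60 N or more). The closed jar can be carried by it.
- thread (a point): Point on the jar's axis 95 mm above its underside, at the neck's threads. Three lugs inside the lid's foot sit under three threads that rise 3 mm; a springy liner presses the lid up. Anticlockwise from above unscrews: free after 65 to 75 degrees relative to the jar; at 95 to 100 degrees the lugs meet the next thread's stop.
- mouth (a point): Centre of the jar's mouth, in the plane of its rim, 102 mm above its underside. Once unscrewed the lid lifts straight off: raised by 12 mm its lugs are above the threads, raised by 14 mm its foot is above the rim.
- stand: Oak block with two square pockets for glasses of cuttings, screwed to the window board, cannot move. 94 mm (x) x 200 mm (y) x 40 mm high; pockets 69 x 69 mm and 30 mm deep, centred 50 mm either side of the middle along y. Origin: centre of the underside.
- pad: Thin square cork pad, 62 x 62 x 2 mm, on the floor of the free pocket, fixed. Origin: centre of its underside, 10 mm above the window board; the jar's underside comes to rest on it 2 mm higher. Its sides are parallel to the pocket's. In the pocket the jar can still turn by about 6 degrees either way.
- tumbler: Drinking glass with a plant cutting, standing in the other pocket, loose: 62 mm wide, 72 mm high, leaves up to 125 mm above its foot. Origin: centre of the underside. To be left alone.
- hourglass: Clear hourglass, loose, 66 mm wide, 148 mm high. Origin: centre of the underside. To be left alone.
- vase: Small round blue-grey stoneware vase, loose, 92 mm wide, 70 mm high. Origin: centre of the underside. To be left alone.
Things that resemble listed ones, but are neither listed nor needed, are in the scene too. What is meant by the lid is not green, and is the larger of those in its own colour. What is shaped like the jar but purple is not meant.

How it is judged:
By the outcome, as a careful person would: the job done as asked, in the order asked, and still so for the second after the job is handed in, while the arm keeps its last pose, push and grip.
It also fails if it takes over 42 s, if anything falls off the work surface, if the arm or the gripper's body presses on something with over 40 N, if the wrist force passes 120 N, or if a joint passes its speed limit or range.

## Robot

A 6-joint arm with a two-finger parallel gripper is mounted at the origin on the work surface. World frame = base frame: x ahead of the robot, y to its left, z up, the work surface at z = 0. Lengths are in mm, angles in rad, forces in N, time in s.
With the tool pointing down it reaches from about 350 to 875 mm from the base axis. Payload 4.2 kg.
Tool frame: the origin (TCP) lies at the very end of the fingers, on their centre line; the grasp point (between the pads) lies 19 mm behind it; z points along the fingers, y is the line along which they close (so a half turn about z gives the same grasp; the last joint's range is limited). The gripper opens to 85 mm and grips with 20 to 120 N. Pads are 22 mm wide; open, the fingers measure 114 mm over their backs; the gripper's body (76 mm by 85 mm) begins 54 mm behind the grasp point. The pads swing forward as they close: fully open they stand 13 mm farther back than shut.
Start: joints at [1.535, 0.385, 0.008, 0, -1.194, -0.259], TCP at [181.561, 598.026, 194.712] pointing down, gripper open.
Joint ranges: [-3.14, 3.14], [-1.21, 2.06], [-1.07, 1.41], [-3.16, 2.05], [-2.99, -0.16], [-3.1, 3.1]. Speed limits (rad/s): [2.79, 2.79, 3.14, 3.14, 3.14, 3.14].

## Interface

Orientations are given as a rotation vector (axis times angle).
In Python, from plant import ctrl gives the robot as it stands. The module is installed in compiled form; this text tells all that it offers.
- The arm moves only by the tool move_arm, never from a script. Its argument "increments" is one flat list of numbers, 7 for each row, row after row: the shift along the tool's x, y, z in cm, then the turn, a rotation vector about the tool's x, y, z in degrees, then the opening, from -1 (shut) to 1 (fully open). In form: [dx, dy, dz, rx, ry, rz, gripper, dx, dy, dz, rx, ry, rz, gripper, ...]. A call has 1 to 20 rows; each row shifts and turns the commanded pose from where the row before left it, along the tool's axes as they then stand; what a row does not reach is not made up. A row lasts 1/10 s, in which the tool goes at most 50 mm and 8.59 degrees, less where a joint would pass 70% of its speed; a pose out of reach is approached as far as the arm can. A call with a gripper value outside its range is refused whole. The fingers move at their own pace and stop on an object; "squeeze" is the grip in N (left out, the last holds). Time passes only in rows, so rows that do not move let the fingers close. It gives the time, the measured TCP pose, the force, the opening and the grip force at its end, in the units of the state.
- ctrl.state(): the state, without advancing time (a new reading comes with each control period).
- ctrl.snapshot(name): name is "side" or "top" or "wrist"; returns the picture (420x560x3 uint8, blue, green, red); there is no depth.
- ctrl.calibration(name): a dict with "mtx" (3x3 intrinsics, pixels), "T" (4x4, takes a point from camera to world coordinates); the wrist camera has in their place "mount" (4x4, takes a point from camera to tool coordinates, whose origin is the TCP and whose axes are the flange's). Camera axes: x right, y up, looking along -z (the intrinsics and any distortion apply to the point x, -y, -z); pixel columns grow to the right and rows downward; lengths in mm; the calibration is good to about 2 mm. The wrist camera is an equidistant fisheye: a pixel r from the principal point sees the ray r / f radians off the axis. A picture is of the moment at which its call begins: read the wrist's pose just before it. calibration takes no time and is no camera call.
- ctrl.close_job(): hands the job in; it is judged then, once.
Trained networks look in the newest picture that a camera, given by its name, has taken for a name from the list of things; names that differ only in an ending like _2 or _b are one class to them, and where a whole thing is asked for, a point or a joint stands for the part that bears it (a point fixed in the world has none). Each returns a list of dicts, best first, with "confidence" (0 to 1); they miss things now and then, are a little off and sometimes report something else, mostly with a low value. They report only what shows in the picture. A call takes as long as a camera call. They do not tell look-alikes from the thing itself.
- ctrl.find_in(camera, name): "box" ([left, top, right, bottom] in pixels, round what is visible of it).
- ctrl.regions_of(camera, name): "mask" (420x560 bool, what is visible of it) and "box" ([left, top, right, bottom] in pixels, round what is visible of it).
- ctrl.pinpoint(camera, name): "position" ([column, row] in pixels: a listed point, or the origin of a listed thing).
The state is a dict: "time_s": time; "q": joint angles; "dq": joint speeds; "tau": joint torques, N m; "position": TCP position; "tcp_rot": TCP orientation; "ft_force": force on the tool from outside, world axes, zero at the start; "moment": the same for the moment, N m; "grip_width": opening from 0.0 (shut) to 1.0 (fully open); "grasp_force": force on a finger pad.
Only numpy, scipy, OpenCV 4.12 (cv2) and the standard library are available. Lean on these libraries where they do the work, as an engineer would, in place of code of your own. Each camera call takes 0.05 s, during which the arm holds its last target. There are 200 camera calls.

## Working session

There is one attempt and no reset: what is moved stays moved. The work goes in short steps, Python scripts to look and compute and a tool call to move; the robot and the scene stay as the last step left them, time stands still between calls to the robot, and variables do not carry over. Pictures are saved under pics/ and viewed, at most 10 in all, crops included, and the job is handed in when it is done.

Besides the shell and the picture viewer there is one more tool, called by a JSON object that holds its "method" and its "body". move_arm: Moves the arm, as the interface text tells. Its arguments: {"type":"object","properties":{"increments":{"type":"array"},"squeeze":{"type":"number"}},"required":["increments"]}

```bash
mkdir -p pics
cat > h.py <<'E'
import numpy as np, cv2
from scipy.spatial.transform import Rotation as R
from plant import ctrl
np.set_printoptions(precision=2,suppress=True)
def ray(cam,px,st=None):
    c=ctrl.calibration(cam);K=np.array(c['mtx'])
    u=(px[0]-K[0,2])/K[0,0];v=(px[1]-K[1,2])/K[1,1]
    if cam=='wrist':
        r=np.hypot(u,v);s=np.sin(r)/r if r>1e-9 else 1
        d=np.array([u*s,-v*s,-np.cos(r)])
        st=st or ctrl.state();T=np.eye(4);T[:3,:3]=R.from_rotvec(st['tcp_rot']).as_matrix();T[:3,3]=st['position']
        T=T@np.array(c['mount'])
    else:
        if 'dist' in c: u,v=cv2.undistortPoints(np.array([[px]],float),K,np.array(c['dist']))[0,0]
        d=np.array([u,-v,-1.]);T=np.array(c['T'])
    d=T[:3,:3]@d
    return T[:3,3],d/np.linalg.norm(d)
def atz(cam,px,z,st=None):
    o,d=ray(cam,px,st);return o+d*(z-o[2])/d[2]
def tri(rs):
    A=sum(np.eye(3)-np.outer(d,d) for o,d in rs);b=sum((np.eye(3)-np.outer(d,d))@o for o,d in rs)
    return np.linalg.solve(A,b)
E
python3 - <<'E'
from h import *
st=ctrl.state();print(st)
for c in ['side','top','wrist']:
    im=ctrl.snapshot(c);cv2.imwrite(f'pics/{c}0.png',im)
    cal=ctrl.calibration(c);print(c,{k:np.array(v).round(2).tolist() if not isinstance(v,str) else v for k,v in cal.items()})
    for n in ['jar','lid','pad','stand','mouth','thread','tumbler','hourglass','vase']:
        for r in ctrl.pinpoint(c,n): print(c,n,np.round(r['position'],1),round(r['confidence'],2))
E
```

```text
{'time_s': 0.0, 'q': array([ 1.53,  0.39,  0.01, -0.  , -1.19, -0.26]), 'dq': array([-0., -0., -0., -0., -0., -0.]), 'tau': array([ -0.  , -39.23,  18.84,   4.19,  -0.  ,   0.  ]), 'position': array([181.37, 597.4 , 193.61]), 'tcp_rot': array([ 3.11, -0.46, -0.  ]), 'ft_force': array([-0.08, -0.1 , -0.63]), 'moment': array([ 0.05,  0.01, -0.01]), 'grasp_force': 0.0, 'grip_width': 0.997083290831424}
side {'mtx': [[534.18, 0.0, 280.51], [0.0, 534.18, 209.67], [0.0, 0.0, 1.0]], 'T': [[0.79, 0.46, -0.4, -241.7], [-0.61, 0.58, -0.54, -938.21], [-0.02, 0.68, 0.74, 1371.31], [0.0, 0.0, 0.0, 1.0]]}
side jar [293.6 209.9] 0.9
side jar [273.4 189.9] 0.85
side lid [274. 175.] 0.59
side lid [253.  207.9] 0.48
side lid [267.1 173.4] 0.38
side pad [335.3 265.1] 0.74
side stand [332.  260.6] 0.96
side stand [274.2 173.9] 0.37
side mouth [271.1 174.5] 0.81
side mouth [293.1 190.8] 0.7
side thread [274.6 172.2] 0.85
side thread [291.4 194.9] 0.8
side thread [275.1 173.9] 0.74
side tumbler [323.4 243.9] 0.82
side hourglass [200.4 154. ] 0.55
side vase [368.1 355.7] 0.58
top {'mtx': [[455.41, 0.0, 284.78], [0.0, 455.41, 198.5], [0.0, 0.0, 1.0]], 'T': [[-0.06, 0.97, -0.22, 235.48], [-1.0, -0.05, 0.01, 22.81], [0.0, 0.22, 0.98, 1267.67], [0.0, 0.0, 0.0, 1.0]]}
top jar [271.2 195.1] 0.86
top jar [229.5 193.8] 0.49
top lid [220.9 183.4] 0.88
top lid [238.9 231.4] 0.72
top lid [196. 183.] 0.5
top pad [372.6 204.2] 0.92
top stand [353.5 203.2] 0.93
top mouth [270.5 184.7] 0.94
top mouth [227.1 183.7] 0.58
top mouth [370.1 204.8] 0.34
top thread [227.5 184.8] 0.84
top thread [268.2 183.5] 0.68
top thread [469.6 240.5] 0.54
top tumbler [339.8 194.6] 0.72
top hourglass [112.3 238.8] 0.88
top vase [468.5 240.9] 0.89
wrist {'mtx': [[325.19, 0.0, 278.17], [0.0, 325.19, 207.62], [0.0, 0.0, 1.0]], 'mount': [[0.0, 0.95, 0.31, 78.82], [1.0, -0.0, -0.0, -0.03], [-0.0, 0.31, -0.95, -178.29], [0.0, 0.0, 0.0, 1.0]]}
```

```bash
python3 -c "
import cv2,numpy as np
a=cv2.imread('pics/top0.png');cv2.imwrite('pics/top0b.png',cv2.resize(a,(800,600)))"
```

```text
(no output)
```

View pics/top0.png

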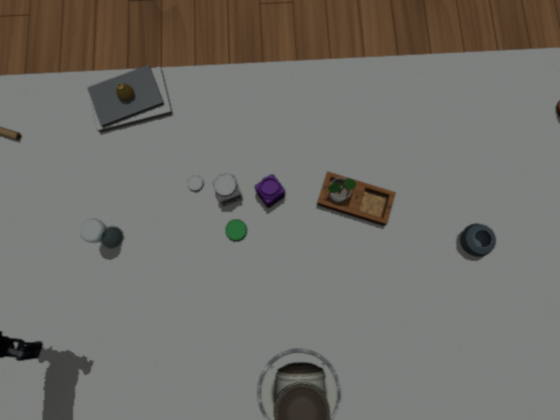

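View pics/side0.png

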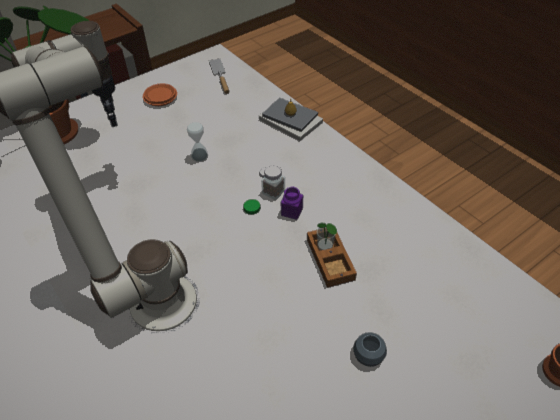

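The top view shows the jar with its silver lid at about (226,186) and the small silver decoy lid at (196,183). The purple jar is at (270,190), the green lid at (237,230), and the free pocket with the pad at (372,204). Next I'll measure from the two fixed cameras, then go closer with the wrist camera.

Run:
```python
from h import *
for c in ['side','top']: ctrl.snapshot(c)
for c in ['side','top']:
  for n in ['jar','lid','stand','pad']:
    for r in ctrl.regions_of(c,n):
        m=r['mask'].astype(np.uint8);ys,xs=np.nonzero(m)
        print(c,n,round(r['confidence'],2),np.round(r['box']),cv2.minAreaRect(np.c_[xs,ys].astype(np.float32)))
print('jar top',atz('top',(229.5,193.8),0),'side',atz('side',(273.4,189.9),0))
print('lid',tri([ray('top',(226,183.5)),ray('side',(272.5,174))]))
print('purple',atz('top',(271.2,195.1),0),atz('side',(293.6,209.9),0))
print('pad',atz('top',(372.6,204.2),10),atz('side',(335.3,265.1),10))
print('stand',atz('top',(353.5,203.2),0),atz('side',(332,260.6),0))
print('smalllid',atz('top',(196,183),0));print('tumbler',atz('top',(339.8,194.6),10))
# zoom
a=cv2.imread('pics/top0.png')[150:250,170:410];cv2.imwrite('pics/zoom.png',cv2.resize(a,None,fx=3.3,fy=3.3,interpolation=cv2.INTER_CUBIC))
```

```text
side jar 0.82 [280. 187. 302. 221.] ((291.5, 203.0), (32.0, 21.0), 90.0)
side jar 0.78 [260. 179. 285. 202.] ((272.5, 187.5), (23.0, 23.0), 90.0)
side lid 0.5 [261. 166. 265. 175.] ((262.0, 172.0), (10.0, 4.0), 90.0)
side lid 0.48 [244. 200. 261. 217.] ((251.5, 206.5), (15.0, 17.0), 90.0)
side stand 0.61 [306. 228. 358. 287.] ((331.21954345703125, 255.3236083984375), (62.27373504638672, 33.772911071777344), 67.47943115234375)
side pad 0.52 [326. 259. 346. 272.] ((335.20587158203125, 266.82354736328125), (12.854387283325195, 18.91777801513672), 75.96376037597656)
top jar 0.92 [256. 172. 285. 207.] ((269.4621887207031, 190.57296752929688), (28.37928581237793, 24.482646942138672), 53.97262954711914)
top jar 0.49 [220. 173. 242. 207.] ((227.1861572265625, 191.61314392089844), (26.037660598754883, 23.74199867248535), 64.98310852050781)
top lid 0.96 [222. 216. 246. 240.] ((235.5, 229.5), (21.0, 21.0), 90.0)
top lid 0.89 [212. 172. 236. 198.] ((224.5, 185.0), (22.0, 23.0), 90.0)
top lid 0.5 [188. 177. 201. 188.] ((195.0, 183.0), (14.0, 14.0), 90.0)
top stand 0.86 [318. 172. 393. 226.] ((355.62274169921875, 198.50714111328125), (73.31600189208984, 35.792999267578125), 17.354022979736328)
top pad 0.69 [358. 190. 386. 215.] ((371.6622009277344, 203.97299194335938), (22.12996482849121, 19.997840881347656), 17.10272979736328)
jar top [539.26 163.17   0.  ] side [547.03 169.79   0.  ]
lid [544.52 163.27  86.65]
purple [528.87  44.37   0.  ] [543.41  47.7    0.  ]
pad [ 484.41 -240.17   10.  ] [ 494.14 -226.37   10.  ]
stand [ 492.3  -188.28    0.  ] [ 503.08 -201.2     0.  ]
smalllid [576.44 258.32   0.  ]
tumbler [ 517.25 -150.03   10.  ]
```

View pics/zoom.png

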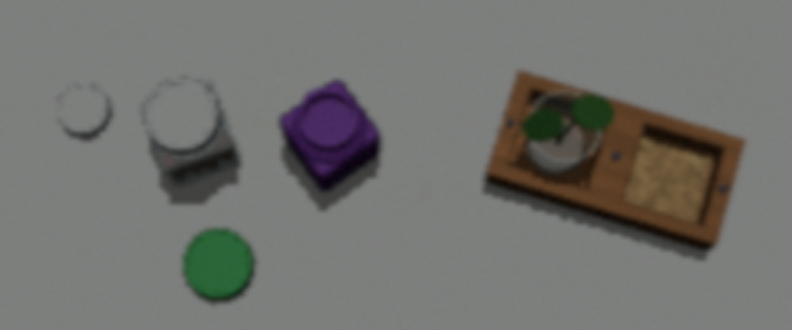

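{"method": "move_arm", "body": {"increments": [2.9,1.9,-0.3,0,0,0,1,2.9,1.9,-0.3,0,0,0,1,2.9,1.9,-0.3,0,0,0,1,2.9,1.9,-0.3,0,0,0,1,2.9,1.9,-0.3,0,0,0,1,2.9,1.9,-0.3,0,0,0,1,2.9,1.9,-0.3,0,0,0,1,2.9,1.9,-0.3,0,0,0,1,2.9,1.9,-0.3,0,0,0,1,2.9,1.9,-0.3,0,0,0,1,2.9,1.9,-0.3,0,0,0,1,2.9,1.9,-0.3,0,0,0,1,2.9,1.9,-0.3,0,0,0,1,2.9,1.9,-0.3,0,0,0,1,2.9,1.9,-0.3,0,0,0,1,2.9,1.9,-0.3,0,0,0,1]}}

```text
time_s: 3.6
position: [538.0, 171.1, 243.0]
tcp_rot: [-3.107, 0.461, -0.001]
ft_force: [0.6, 0.3, 0.4]
grip_width: 1.001
grasp_force: 0.0
```

{"method": "move_arm", "body": {"increments": [0,0,0,0,0,8,1,0,0,0,0,0,8,1,0,0,0,0,0,8,1,0,0,0,0,0,8,1,0,0,0,0,0,8,1,0,0,0,0,0,8,1,0,0,0,0,0,8,1,0,0,0,0,0,8,1,0,0,0,0,0,8,1,0,0,0,0,0,8,1,0,0,0,0,0,8,1,0,0,0,0,0,8,1,0,0,0,0,0,4,1,0,0,0,0,0,0,1,0,0,0,0,0,0,1]}}

```text
time_s: 5.1
position: [537.2, 172.3, 242.7]
tcp_rot: [-1.646, 2.676, 0.0]
ft_force: [-0.1, 0.8, -0.2]
grip_width: 1.001
grasp_force: 0.0
```

```bash
cat > look.py <<'E'
from h import *
import sys
def look(names,tag=None):
    st=ctrl.state();im=ctrl.snapshot('wrist')
    if tag: cv2.imwrite(f'pics/{tag}.png',im)
    M=R.from_rotvec(st['tcp_rot']).as_matrix()
    print('t',st['time_s'],'q',st['q'],'pos',st['position'],'psi',np.degrees(np.arctan2(M[1,0],M[0,0])),'z',M[:,2],'w',st['grip_width'],'g',st['grasp_force'],'ft',st['ft_force'],st['moment'])
    for n,z in names:
        for r in ctrl.pinpoint('wrist',n): print(n,np.round(r['position'],1),round(r['confidence'],2),atz('wrist',r['position'],z,st))
    return st,im
E
python3 - <<'E'
from look import *
look([('jar',0),('lid',89),('mouth',102),('thread',95)],'w1')
E
```

```text
t 5.1 q [ 0.6   0.25 -0.06 -0.   -1.26 -1.07] pos [537.2  172.34 242.75] psi -116.79906036903476 z [ 0.  0. -1.] w 1.0013449508514662 g 0.0 ft [-0.15  0.77 -0.16] [ 0.01  0.02 -0.04]
jar [270.2 161.8] 0.9 [543.69 162.67   0.  ]
jar [234.6  83.8] 0.63 [537.69  50.68   0.  ]
lid [284.6 237.3] 0.95 [558.95 232.07  89.  ]
lid [270.  173.2] 0.88 [540.36 160.45  89.  ]
lid [342.8 116.3] 0.76 [446.69 140.11  89.  ]
lid [416.7 312.1] 0.68 [449.99 413.46  89.  ]
mouth [225.   72.1] 0.66 [531.73  48.12 102.  ]
thread [226.9  73.4] 0.63 [531.34  49.06  95.  ]
```

View pics/w1.png

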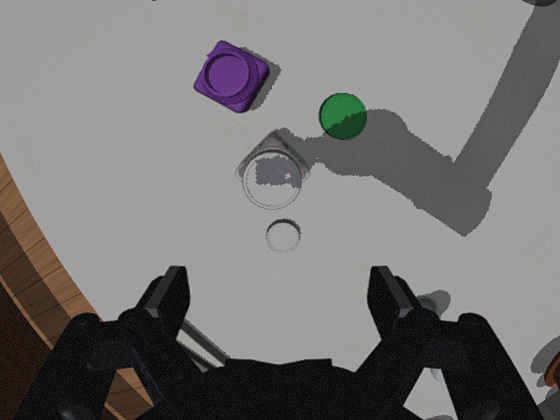

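The wrist view shows the jar with its lid centred near (272,180) and its base corner at (277,132). The small lid is at (284,237), the purple jar at (230,75) and the green lid at (343,116). I'll fit the jar model to the masks for position and yaw.

```bash
cat > fit.py <<'E'
from look import *
from scipy.optimize import minimize
def proj(cam,P,st=None):
    c=ctrl.calibration(cam);K=np.array(c['mtx'])
    if cam=='wrist':
        T=np.eye(4);T[:3,:3]=R.from_rotvec(st['tcp_rot']).as_matrix();T[:3,3]=st['position'];T=T@np.array(c['mount'])
    else: T=np.array(c['T'])
    p=(P-T[:3,3])@T[:3,:3]*[1,-1,-1]
    if cam=='wrist':
        h=np.hypot(p[:,0],p[:,1]);t=np.arctan2(h,p[:,2])/np.maximum(h,1e-9);uv=p[:,:2]*t[:,None]
    else: uv=p[:,:2]/p[:,2:]
    return uv*[K[0,0],K[1,1]]+[K[0,2],K[1,2]]
def sq(hx,hy,z,r=0): 
    return np.array([[a*(hx-r)+r*np.cos(t),b*(hy-r)+r*np.sin(t),z] for a in(-1,1) for b in(-1,1) for t in np.radians(np.arange(0,360,45) if r else [0])])
def circ(r,z): t=np.linspace(0,2*np.pi,40);return np.c_[r*np.cos(t),r*np.sin(t),0*t+z]
JAR=np.r_[sq(30,30,0,8),sq(32,32,4,9),sq(32,32,72,9),circ(30,89),circ(30,107)]
STAND=np.r_[sq(47,100,0),sq(47,100,40)]
def place(M,x,y,a,z=0): c,s=np.cos(a),np.sin(a);return M@np.array([[c,s,0],[-s,c,0],[0,0,1]])+[x,y,z]
def fit(M,obs,p0,z=0):
    # obs: list of (cam, mask, st)
    S=4
    def cost(p):
        e=0
        for cam,m,st in obs:
            uv=proj(cam,place(M,p[0],p[1],p[2],z),st)
            h=cv2.convexHull((uv*16).astype(np.int32)).astype(np.int32)
            r=np.zeros((420*S,560*S),np.uint8);cv2.fillConvexPoly(r,(h*S).astype(np.int32),1,shift=4)
            mm=cv2.resize(m.astype(np.uint8),None,fx=S,fy=S,interpolation=cv2.INTER_NEAREST)
            e+=1-(r&mm).sum()/(r|mm).sum()
        return e
    best=None
    for da in np.radians([-10,0,10]):
        q=[p0[0],p0[1],p0[2]+da]
        r=minimize(cost,q,method='Nelder-Mead',options=dict(initial_simplex=np.array([q,[q[0]+8,q[1],q[2]],[q[0],q[1]+8,q[2]],[q[0],q[1],q[2]+.1]]),xatol=.02,fatol=1e-5,maxiter=120))
        if best is None or r.fun<best.fun:best=r
    return best.x[:2],np.degrees(best.x[2]),best.fun
def pick(cam,name,px):
    c=[r for r in ctrl.regions_of(cam,name)];
    return min(c,key=lambda r:np.hypot(*(np.array([r['box'][0]+r['box'][2],r['box'][1]+r['box'][3]])/2-px)))['mask']
E
python3 - <<'E'
from fit import *
st=ctrl.state();im=ctrl.snapshot('wrist')
m=pick('wrist','jar',(272,170))|pick('wrist','lid',(272,180))
print(fit(JAR,[('wrist',m,st)],[542,163,np.radians(19)]))
lm=pick('wrist','lid',(272,180));ys,xs=np.nonzero(lm);print(xs.min(),xs.max(),ys.min(),ys.max())
for z in(107,):
    print(fit(circ(30,107),[('wrist',lm,st)],[542,163,0]), fit(np.r_[circ(30,107),circ(30,89)],[('wrist',lm,st)],[542,163,0]))
ctrl.snapshot('top')
m=pick('top','jar',(229,190))|pick('top','lid',(226,185));print('topjar',fit(JAR,[('top',m,None)],[542,163,np.radians(19)]))
m=pick('top','stand',(355,200))|pick('top','pad',(372,204));m=cv2.morphologyEx(m.astype(np.uint8),cv2.MORPH_CLOSE,np.ones((9,9)))
print('stand',fit(STAND,[('top',m,None)],[497,-195,np.radians(-19)]))
v=im[100:240,200:350].copy();cv2.imwrite('pics/w1z.png',cv2.resize(v,None,fx=4,fy=4,interpolation=cv2.INTER_CUBIC))
E
```

```text
(array([539.78, 164.37]), np.float64(18.108147193557826), np.float64(0.04745648078068887))
242 301 149 208
(array([539.46, 164.3 ]), np.float64(15.204236700781632), np.float64(0.028141635925868602)) (array([540.02, 165.14]), np.float64(13.61609059149266), np.float64(0.04275289001786753))
topjar (array([538.46, 164.53]), np.float64(20.463832493440552), np.float64(0.11318451342867109))
stand (array([ 500.58, -191.99]), np.float64(-21.014027378769473), np.float64(0.21141434630278444))
```

View pics/w1z.png

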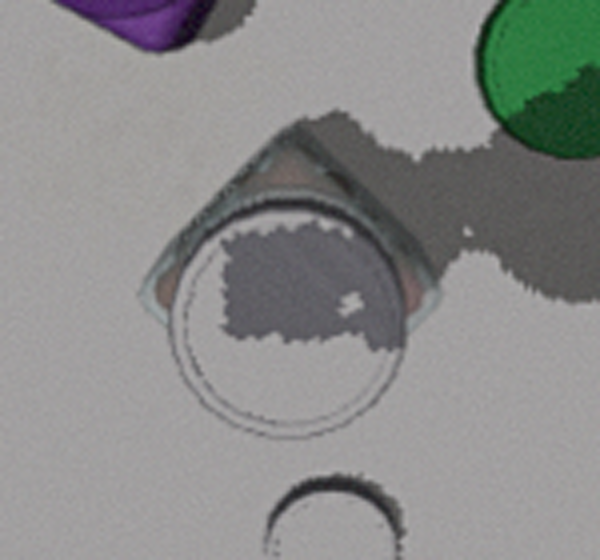

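{"method": "move_arm", "body": {"increments": [0.06,-0.06,1.6,0,0,0,1,0.06,-0.06,2.0,0,0,0,1,0.06,-0.06,2.0,0,0,0,1,0.06,-0.06,2.0,0,0,0,1,0.06,-0.06,2.0,0,0,0,1,0.06,-0.06,2.0,0,0,0,1,0.06,-0.06,1.5,0,0,0,1,0.06,-0.06,1.5,0,0,0,1,0.06,-0.06,1.0,0,0,0,1,0.06,-0.06,1.0,0,0,0,1,0,0,0,0,0,0,1,0,0,0,0,0,0,1]}}

```text
time_s: 7.0
position: [540.2, 164.4, 77.0]
tcp_rot: [-1.644, 2.676, -0.0]
ft_force: [0.1, -0.2, -0.4]
grip_width: 1.0
grasp_force: 0.0
```

Run:
```python
from fit import *
st,im=look([],'w2')
for r in ctrl.regions_of('wrist','lid'):
    ys,xs=np.nonzero(r['mask']);print(r['confidence'],r['box'])
    print(fit(circ(30,107),[('wrist',r['mask'],st)],[540,164,0]))
```

```text
t 7.0 q [ 0.58  0.4  -0.3   0.   -0.87 -1.05] pos [540.21 164.37  77.02] psi -116.87861713786907 z [ 0.  0. -1.] w 1.0002332681602735 g 0.0 ft [ 0.1 -0.2 -0.4] [ 0.04 -0.02 -0.01]
0.8 [222.4, 200.4, 335.8, 310.5]
(array([539.17, 162.4 ]), np.float64(-8.171295618085113), np.float64(0.07052952070058693))
0.69 [268.0, 299.3, 317.1, 336.2]
(array([551.18, 217.2 ]), np.float64(-6.230623996024489), np.float64(0.823883887955302))
0.67 [351.3, 92.5, 428.2, 169.7]
(array([540., 164.]), np.float64(-10.0), np.float64(1.0))
```

View pics/w2.png

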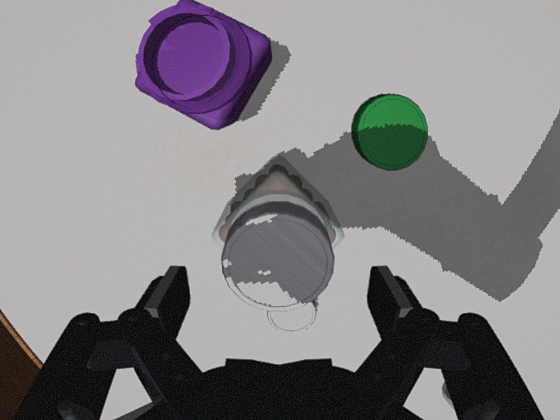

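The lid spans columns 222–336 and sits centred between the fingers (188–370). I'll close on it.

{"method": "move_arm", "body": {"increments": [0.1,0,0,0,0,0,0.4,0,0,0,0,0,0,-0.2,0,0,0,0,0,0,-1,0,0,0,0,0,0,-1,0,0,0,0,0,0,-1,0,0,0,0,0,0,-1,0,0,0,0,0,0,-1,0,0,0,0,0,0,-1], "squeeze": 80}}

```text
time_s: 7.9
position: [539.4, 163.4, 76.7]
tcp_rot: [1.644, -2.677, 0.0]
ft_force: [0.3, -0.6, 0.4]
grip_width: -0.001
grasp_force: 0.0
```

Run:
```python
from look import *
look([])
```

```text
t 7.9 q [ 0.58  0.39 -0.3   0.   -0.87 -1.05] pos [539.39 163.37  76.69] psi -116.88943764319606 z [-0. -0. -1.] w -0.0013562123234295244 g 0.0 ft [ 0.34 -0.59  0.43] [ 0.03 -0.02 -0.01]
```

Run:
```python
from look import *
look([],'w3')
im=ctrl.snapshot('side');cv2.imwrite('pics/s3.png',cv2.resize(im[60:260,150:390],None,fx=3,fy=3))
```

```text
t 7.95 q [ 0.58  0.39 -0.3   0.   -0.87 -1.05] pos [539.4  163.35  76.68] psi -116.89289687854728 z [-0. -0. -1.] w 0.001436655235426464 g 0.0 ft [0.56 0.32 0.36] [ 0.03 -0.03  0.02]
```

View pics/w3.png

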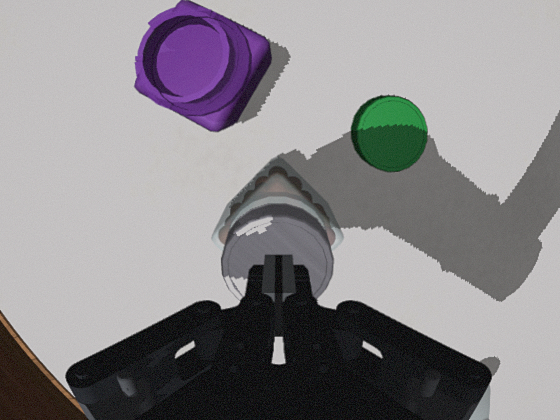

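View pics/s3.png

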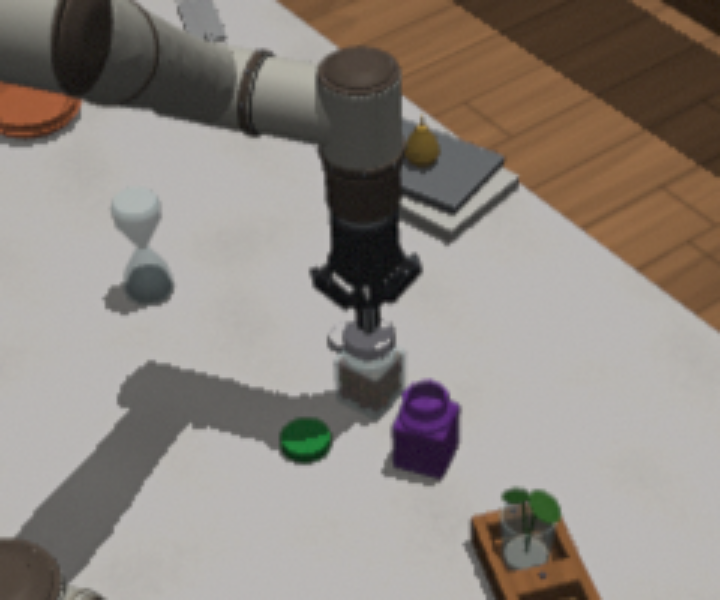

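The fingers shut fully above the lid: tip at (278,255) on the lid, with no contact force. The finger ends therefore sit about 40 mm higher than the stated TCP. I'll probe the offset gently on the lid top with the fingers shut.

{"method": "move_arm", "body": {"increments": [0,0,0.2,0,0,0,-1,0,0,0,0,0,0,-1]}}

```text
time_s: 8.25
position: [539.2, 163.3, 74.4]
tcp_rot: [1.644, -2.677, -0.0]
ft_force: [0.3, -0.8, 0.4]
grip_width: 0.002
grasp_force: 0.0
```

{"method": "move_arm", "body": {"increments": [0,0,0.2,0,0,0,-1,0,0,0,0,0,0,-1]}}

```text
time_s: 8.45
position: [539.2, 163.2, 72.4]
tcp_rot: [1.644, -2.677, -0.0]
ft_force: [0.2, 0.3, -0.2]
grip_width: -0.0
grasp_force: 0.0
```

{"method": "move_arm", "body": {"increments": [0,0,0.15,0,0,0,-1,0,0,0,0,0,0,-1]}}

```text
time_s: 8.65
position: [539.2, 163.3, 71.0]
tcp_rot: [1.644, -2.677, -0.0]
ft_force: [-0.4, -0.2, 0.6]
grip_width: 0.002
grasp_force: 0.0
```

{"method": "move_arm", "body": {"increments": [0,0,0.15,0,0,0,-1,0,0,0,0,0,0,-1]}}

```text
time_s: 8.85
position: [539.6, 163.5, 70.5]
tcp_rot: [-1.644, 2.676, -0.001]
ft_force: [-1.8, -0.5, 3.8]
grip_width: -0.0
grasp_force: 2.0
```

{"method": "move_arm", "body": {"increments": [0,0,0.15,0,0,0,-1,0,0,0,0,0,0,-1]}}

```text
time_s: 9.05
position: [539.8, 163.5, 70.3]
tcp_rot: [-1.645, 2.675, -0.001]
ft_force: [-3.6, -1.9, 10.9]
grip_width: 0.003
grasp_force: 5.5
```

{"method": "move_arm", "body": {"increments": [0,0,-1,0,0,0,-1,0,0,0,0,0,0,1,0,0,0,0,0,0,1,0,0,0,0,0,0,1,0,0,0,0,0,0,1,0,0,0,0,0,0,1,0,0,0,0,0,0,1,0,0,0,0,0,0,1]}}

```text
time_s: 9.85
position: [539.4, 163.3, 78.1]
tcp_rot: [1.644, -2.677, 0.0]
ft_force: [-1.1, 0.1, 1.0]
grip_width: 0.998
grasp_force: 0.0
```

Run:
```python
from fit import *
st,im=look([],'w4')
for r in ctrl.regions_of('wrist','lid')[:1]:
    print(r['confidence'],r['box']);print(fit(circ(30,107),[('wrist',r['mask'],st)],[540,164,0]))
```

```text
t 9.85 q [ 0.58  0.39 -0.3   0.   -0.88 -1.05] pos [539.39 163.35  78.09] psi -116.88983957296455 z [-0. -0. -1.] w 0.9984304131034464 g 0.0 ft [-1.12  0.13  0.98] [-0.01 -0.02  0.  ]
0.75 [221.5, 203.1, 338.3, 311.3]
(array([538.94, 162.1 ]), np.float64(5.2545389896015555), np.float64(0.06977010252270688))
```

{"method": "move_arm", "body": {"increments": [0.05,0,1.0,0,0,0,1,0,0,1.0,0,0,0,1,0,0,1.0,0,0,0,1,0,0,0.7,0,0,0,1,0,0,0.4,0,0,0,1,0,0,0,0,0,0,1]}}

```text
time_s: 10.55
position: [538.8, 162.7, 36.3]
tcp_rot: [1.643, -2.676, 0.0]
ft_force: [-0.5, 0.0, 0.7]
grip_width: 0.994
grasp_force: 0.0
```

{"method": "move_arm", "body": {"increments": [0,0,0,0,0,0,0.6,0,0,0,0,0,0,0.4,0,0,0,0,0,0,-1,0,0,0,0,0,0,-1,0,0,0,0,0,0,-1,0,0,0,0,0,0,-1], "squeeze": 80}}

```text
time_s: 11.15
position: [540.0, 163.1, 38.1]
tcp_rot: [-1.643, 2.675, -0.001]
ft_force: [0.6, -1.7, 5.4]
grip_width: 0.685
grasp_force: 85.5
```

{"method": "move_arm", "body": {"increments": [0,0,-0.5,0,0,0,-1,0,0,-1.0,0,0,0,-1,0,0,-1.5,0,0,0,-1,0,0,-2,0,0,0,-1,0,0,-2,0,0,0,-1,0,0,-2,0,0,0,-1,0,0,-2,0,0,0,-1,0,0,-2,0,0,0,-1,0,0,-1.5,0,0,0,-1,0,0,-0.5,0,0,0,-1,0,0,0,0,0,0,-1,0,0,0,0,0,0,-1]}}

```text
time_s: 12.35
position: [538.0, 162.7, 185.8]
tcp_rot: [1.642, -2.675, -0.001]
ft_force: [0.4, -1.1, -5.5]
grip_width: 0.683
grasp_force: 86.8
```

Run:
```python
from look import *
look([])
im=ctrl.snapshot('side');cv2.imwrite('pics/s5.png',cv2.resize(im[60:260,180:360],None,fx=3,fy=3))
```

```text
t 12.35 q [ 0.58  0.29 -0.16 -0.   -1.13 -1.05] pos [538.05 162.65 185.81] psi -116.90575514763562 z [-0. -0. -1.] w 0.6831159883585008 g 86.77340996917337 ft [ 0.38 -1.14 -5.5 ] [-0.03  0.09 -0.05]
```

View pics/s5.png

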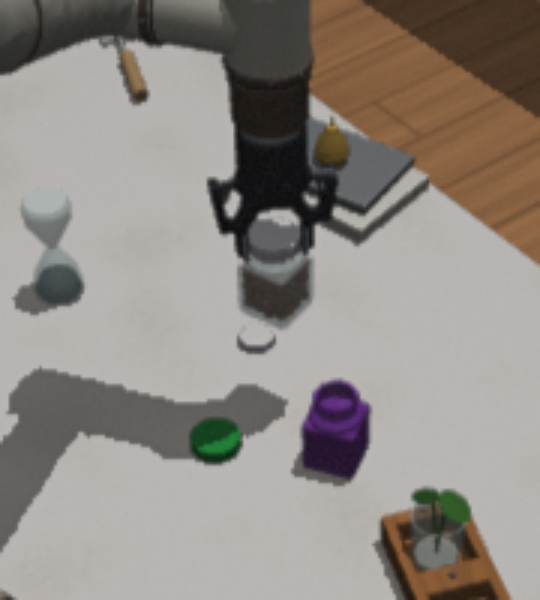

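The jar is held by its lid and hangs upright at about (275,270) in this crop. I'll carry it over the purple jar towards the stand and turn it.

{"method": "move_arm", "body": {"increments": [1,-0.3,0,0,0,0,-1,2,-0.6,0,0,0,0,-1,2.5,-0.74,0,0,0,0,-1,2.5,-0.74,0,0,0,0,-1,2.5,-0.74,0,0,0,0,-1,2.5,-0.74,0,0,0,0,-1,2.5,-0.74,0,0,0,0,-1,2.5,-0.74,0,0,0,0,-1,2.5,-0.74,0,0,0,0,-1,1.5,-0.45,0,0,0,0,-1,0.7,-0.2,0,0,0,0,-1,0,0,0,0,0,3,-1,0,0,0,0,0,6,-1,0,0,0,0,0,7,-1,0,0,0,0,0,7,-1,0,0,0,0,0,7,-1,0,0,0,0,0,6,-1,0,0,0,0,0,3,-1,0,0,0,0,0,0,-1,0,0,0,0,0,0,-1]}}

```text
time_s: 14.45
position: [496.2, -70.2, 187.2]
tcp_rot: [0.658, -3.072, -0.0]
ft_force: [-0.1, 0.2, -4.8]
grip_width: 0.687
grasp_force: 86.7
```

Run:
```python
from fit import *
st,im=look([('pad',10),('stand',0),('tumbler',12)],'w6')
np.save('st6.npy',st,allow_pickle=True)
for n in ['stand','pad','jar','lid']:
    for i,r in enumerate(ctrl.regions_of('wrist',n)):
        m=r['mask'].astype(np.uint8);np.save(f'm6_{n}{i}.npy',m);print(n,i,r['confidence'],np.round(r['box']),m.sum())
        if n=='pad':
            # two-sided fit
            print(fit(sq(31,31,2),[('wrist',m,st)],[485,-238,np.radians(-20)],10))
        if n=='stand':
            h=np.zeros_like(m);c=np.argwhere(m)[:,::-1].astype(np.int32);cv2.fillConvexPoly(h,cv2.convexHull(c),1)
            print(fit(STAND,[('wrist',h,st)],[500,-192,np.radians(-20)]))
```

```text
t 14.45 q [ 0.18  0.18 -0.3  -0.   -1.09 -1.33] pos [496.21 -70.17 187.18] psi -155.82765384628536 z [-0. -0. -1.] w 0.6866689259244498 g 86.73581095878035 ft [-0.14  0.22 -4.8 ] [ 0.   -0.    0.02]
pad [147.1 112.5] 0.85 [ 486.34 -237.81   10.  ]
stand [180.9 142. ] 0.59 [ 505.26 -189.25    0.  ]
tumbler [209.  167.8] 0.77 [ 517.33 -145.48   12.  ]
stand 0 0.79 [ 86.  52. 272. 236.] 9435
(array([ 501.59, -190.44]), np.float64(-20.916786714167536), np.float64(0.03232348362339654))
pad 0 0.8 [117.  76. 178. 149.] 2388
(array([ 485.41, -238.29]), np.float64(-20.89399228920769), np.float64(0.10014838542525384))
jar 0 0.86 [202. 165. 354. 260.] 6250
jar 1 0.83 [336. 216. 401. 295.] 2664
lid 0 0.91 [209. 234. 355. 360.] 14497
lid 1 0.88 [445. 302. 469. 327.] 375
lid 2 0.77 [431. 180. 475. 226.] 1679
```

```bash
cat > inhand.py <<'E'
from fit import *
def inhand(m,st,p0,z,rmax):
    m=m.copy();m[rmax:]=0;S=4
    mm=cv2.resize(m.astype(np.uint8),None,fx=S,fy=S,interpolation=cv2.INTER_NEAREST)
    def cost(p):
        uv=proj('wrist',place(JAR,p[0],p[1],p[2],z+(p[3] if len(p)>3 else 0)),st)
        r=np.zeros_like(mm);cv2.fillConvexPoly(r,cv2.convexHull((uv*16*S).astype(np.int32)),1,shift=4);r[rmax*S:]=0
        return 1-(r&mm).sum()/(r|mm).sum()
    q=np.array(p0);s=np.array([q]+[q+d for d in np.diag([5,5,.1,5][:len(q)])])
    r=minimize(cost,q,method='Nelder-Mead',options=dict(initial_simplex=s,maxiter=300,xatol=.02,fatol=1e-5));x=r.x
    return x[:2],np.degrees(x[2]),x[3:],r.fun
E
python3 - <<'E'
from inhand import *
st=np.load('st6.npy',allow_pickle=True).item()
m=np.load('m6_jar0.npy')|np.load('m6_lid0.npy')
p=st['position'];z=p[2]-37.5
for rm in(225,240,260):
  print(inhand(m,st,[p[0],p[1],np.radians(-21)],z,rm),inhand(m,st,[p[0],p[1],np.radians(-21),0.],z,rm))
E
```

```text
(array([498.16, -68.51]), np.float64(-20.9560506388567), array([], dtype=float64), np.float64(0.02147594971937472)) (array([497.75, -68.78]), np.float64(-20.782713307437106), array([2.81]), np.float64(0.020368709208450575))
(array([498.06, -68.5 ]), np.float64(-20.729376407637538), array([], dtype=float64), np.float64(0.024436563562345248)) (array([497.72, -68.65]), np.float64(-20.8453597759014), array([2.85]), np.float64(0.022950234228935162))
(array([498.04, -68.5 ]), np.float64(-20.896519217499105), array([], dtype=float64), np.float64(0.0320926887058558)) (array([497.64, -68.71]), np.float64(-20.774433543278768), array([3.14]), np.float64(0.029398468623739182))
```

{"method": "move_arm", "body": {"increments": [0,0,-1,0,0,0,-1,0,0,-1,0,0,0,-1,0.4,-0.7,0,0,0,0,-1,0.8,-1.4,0,0,0,0,-1,1.1,-2,0,0,0,0,-1,1.1,-2,0,0,0,0,-1,1.1,-2,0,0,0,0,-1,1.1,-2,0,0,0,0,-1,1.1,-2,0,0,0,0,-1,0.95,-1.75,0,0,0,0,-1,0.5,-1,0,0,0,0,-1,0,0,1.5,0,0,0,-1,0,0,2,0,0,0,-1,0,0,2,0,0,0,-1,0,0,1.5,0,0,0,-1,0,0,1,0,0,0,-1,0,0,0,0,0,0,-1,0,0,0,0,0,0,-1]}}

```text
time_s: 16.65
position: [483.4, -239.0, 127.8]
tcp_rot: [-0.657, 3.071, -0.001]
ft_force: [-0.7, 0.4, -4.2]
grip_width: 0.687
grasp_force: 87.1
```

Run:
```python
from inhand import *
st,im=look([('tumbler',12)],'w7')
np.save('st7.npy',st,allow_pickle=True);p=st['position'];M={}
for n in ['stand','jar','lid','pad']:
    for i,r in enumerate(ctrl.regions_of('wrist',n)):
        m=r['mask'].astype(np.uint8);np.save(f'm7_{n}{i}.npy',m);M.setdefault(n,m);print(n,i,r['confidence'],np.round(r['box']),m.sum())
m=M['jar']|M['lid']
for rm in(225,250): print(inhand(m,st,[p[0],p[1],np.radians(-21)],p[2]-37.5,rm),inhand(m,st,[p[0],p[1],np.radians(-21),0.],p[2]-37.5,rm))
o=im.copy()
for n,c in (('stand',(0,255,0)),('jar',(0,0,255))):
    cs,_=cv2.findContours(M[n],cv2.RETR_EXTERNAL,cv2.CHAIN_APPROX_NONE);cv2.drawContours(o,cs,-1,c,1)
a=np.radians(-20.9);P=place(sq(34.5,34.5,40),484.3,-237.5,a);S=place(STAND,501.9,-190.8,a)
for q in proj('wrist',np.r_[P,S],st): cv2.circle(o,tuple(int(v) for v in q),3,(255,255,0),1)
cv2.imwrite('pics/w7o.png',o)
```

```text
t 16.65 q [-0.16  0.3  -0.3   0.   -0.97 -0.99] pos [ 483.4  -239.04  127.84] psi -155.86352987541218 z [ 0. -0. -1.] w 0.6873759158004651 g 87.06182530615479 ft [-0.75  0.41 -4.21] [-0.02 -0.02  0.  ]
tumbler [347.2 255.6] 0.66 [ 516.19 -146.82   12.  ]
stand 0 0.8 [203. 121. 419. 288.] 6824
jar 0 0.81 [442. 292. 520. 370.] 3187
jar 1 0.59 [202. 164. 355. 261.] 6475
lid 0 0.93 [208. 231. 349. 358.] 14371
lid 1 0.81 [526. 250. 558. 294.] 1080
lid 2 0.8 [515. 349. 536. 373.] 359
pad 0 0.72 [237. 151. 322. 200.] 1177
(array([ 483.4 , -239.04]), np.float64(-21.0), array([], dtype=float64), np.float64(1.0)) (array([ 483.4 , -239.04]), np.float64(-21.0), array([0.]), np.float64(1.0))
(array([ 520.54, -222.99]), np.float64(-60.07014355333024), array([], dtype=float64), np.float64(0.18806044503487218)) (array([ 523.65, -221.28]), np.float64(-65.11965103706959), array([-8.83]), np.float64(0.17871299654212702))
```

View pics/w7o.png

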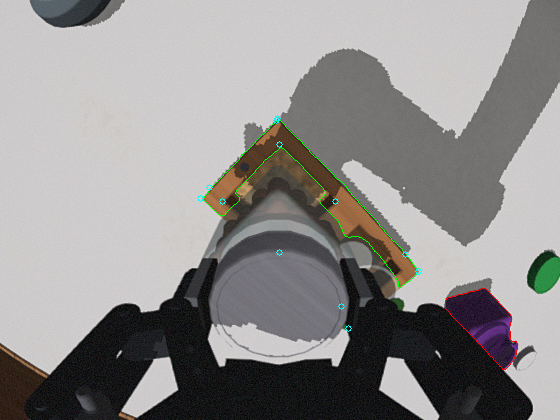

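The predicted stand corners (278,120), (203,198) and (417,270) match the picture, and so does the pocket corner at (279,145). I'll check the jar in the hand and then lower it.

Run:
```python
from inhand import *
st=np.load('st7.npy',allow_pickle=True).item();p=st['position']
m=np.load('m7_jar1.npy')|np.load('m7_lid0.npy')
for rm in(225,250): print(inhand(m,st,[p[0],p[1],np.radians(-21)],p[2]-37.5,rm),inhand(m,st,[p[0],p[1],np.radians(-21),0.],p[2]-37.5,rm))
# stand: fit, visible upper part only (rows<200), filled
s=np.load('m7_stand0.npy')|np.load('m7_pad0.npy')|m
s=cv2.morphologyEx(s,cv2.MORPH_CLOSE,np.ones((7,7)));rm=195;s[rm:]=0
def cost(q):
    r=np.zeros((1680,2240),np.uint8);uv=proj('wrist',place(STAND,*q),st)
    cv2.fillConvexPoly(r,cv2.convexHull((uv*64).astype(np.int32)),1,shift=4);r[rm*4:]=0
    mm=cv2.resize(s,None,fx=4,fy=4,interpolation=cv2.INTER_NEAREST);return 1-(r&mm).sum()/(r|mm).sum()
q=np.array([501.9,-190.8,np.radians(-20.9)])
r=minimize(cost,q,method='Nelder-Mead',options=dict(initial_simplex=np.array([q]+[q+d for d in np.diag([4,4,.05])]),maxiter=150))
x=r.x;print(x[:2],np.degrees(x[2]),r.fun,'pocket',x[:2]-50*np.array([-np.sin(x[2]),np.cos(x[2])]))
```

```text
(array([ 485.11, -237.91]), np.float64(-21.177320593956743), array([], dtype=float64), np.float64(0.019108183353364505)) (array([ 485.11, -237.77]), np.float64(-21.09082252132917), array([-0.33]), np.float64(0.019143852814511586))
(array([ 484.86, -237.88]), np.float64(-20.771068362403494), array([], dtype=float64), np.float64(0.021338076984107057)) (array([ 483.94, -238.21]), np.float64(-20.416379404450648), array([5.52]), np.float64(0.017327454722752433))
[ 499.51 -188.91] -19.955318347475636 0.01629749393694424 pocket [ 482.45 -235.91]
```

{"method": "move_arm", "body": {"increments": [0.07,0.1,0.5,0,0,0,-1,0,0,1,0,0,0,-1,0,0,1.2,0,0,0,-1,0,0,1.2,0,0,0,-1,0,0,0.8,0,0,0,-1,0,0,0.4,0,0,0,-1,0,0,0.3,0,0,0,-1,0,0,0,0,0,0,-1]}}

```text
time_s: 17.75
position: [481.7, -238.2, 72.9]
tcp_rot: [0.656, -3.072, -0.0]
ft_force: [0.1, 0.1, -4.2]
grip_width: 0.686
grasp_force: 87.2
```

{"method": "move_arm", "body": {"increments": [0,0,0.2,0,0,0,-1,0,0,0.2,0,0,0,-1,0,0,0,0,0,0,-1]}}

```text
time_s: 18.05
position: [481.6, -238.1, 69.2]
tcp_rot: [0.656, -3.072, -0.0]
ft_force: [0.5, 0.7, -5.4]
grip_width: 0.688
grasp_force: 87.2
```

Run:
```python
from look import *
look([])
```

```text
t 18.05 q [-0.16  0.37 -0.38 -0.   -0.83 -0.99] pos [ 481.64 -238.14   69.16] psi -155.89667345966512 z [-0.  0. -1.] w 0.6876977484734902 g 87.1773487329483 ft [ 0.54  0.71 -5.43] [0.03 0.04 0.07]
```

{"method": "move_arm", "body": {"increments": [0,0,0.5,0,0,0,-1,0,0,0.5,0,0,0,-1,0,0,0.4,0,0,0,-1,0,0,0,0,0,0,-1]}}

```text
time_s: 18.5
position: [481.0, -238.0, 54.3]
tcp_rot: [0.655, -3.071, -0.001]
ft_force: [0.4, 0.1, -4.5]
grip_width: 0.682
grasp_force: 87.2
```

{"method": "move_arm", "body": {"increments": [0,0,0.2,0,0,0,-1,0,0,0.15,0,0,0,-1,0,0,0,0,0,0,-1]}}

```text
time_s: 18.8
position: [481.6, -238.2, 51.5]
tcp_rot: [0.656, -3.072, -0.0]
ft_force: [-0.1, 0.2, -4.7]
grip_width: 0.685
grasp_force: 87.2
```

{"method": "move_arm", "body": {"increments": [0,0,0.15,0,0,0,-1,0,0,0,0,0,0,-1]}}

```text
time_s: 19.0
position: [482.0, -238.3, 50.3]
tcp_rot: [-0.656, 3.072, -0.0]
ft_force: [0.6, 0.0, -3.8]
grip_width: 0.688
grasp_force: 87.3
```

{"method": "move_arm", "body": {"increments": [0,0,0.1,0,0,0,-1,0,0,0,0,0,0,-1]}}

```text
time_s: 19.2
position: [482.0, -238.4, 50.2]
tcp_rot: [-0.656, 3.072, -0.001]
ft_force: [-2.9, 0.1, 2.0]
grip_width: 0.683
grasp_force: 88.0
```

{"method": "move_arm", "body": {"increments": [0,0,0.1,0,0,0,-1,0,0,0,0,0,0,-1]}}

```text
time_s: 19.4
position: [482.1, -238.5, 50.0]
tcp_rot: [-0.657, 3.071, -0.002]
ft_force: [-3.7, 1.5, 7.8]
grip_width: 0.687
grasp_force: 88.7
```

{"method": "move_arm", "body": {"increments": [0,0,0,0,0,-4,-1,0,0,0,0,0,-4,-1,0,0,0,0,0,-4,-1,0,0,0,0,0,-4,-1,0,0,0,0,0,0,-1], "squeeze": 100}}

```text
time_s: 19.9
position: [483.5, -239.0, 50.4]
tcp_rot: [-1.08, 2.947, -0.005]
ft_force: [-1.4, -0.3, 7.1]
grip_width: 0.681
grasp_force: 105.4
```

Run:
```python
from look import *
look([])
```

```text
t 19.9 q [-0.16  0.39 -0.39  0.   -0.78 -0.71] pos [ 483.54 -238.99   50.45] psi -139.76148071461822 z [ 0. -0. -1.] w 0.6808501251914465 g 105.4175779625075 ft [-1.36 -0.3   7.06] [0.23 0.53 0.17]
```

{"method": "move_arm", "body": {"increments": [0,0,-0.01,0,0,-5,-1,0,0,-0.01,0,0,-5,-1,0,0,-0.01,0,0,-5,-1,0,0,-0.01,0,0,-5,-1,0,0,0,0,0,0,-1]}}

```text
time_s: 20.45
position: [484.4, -239.2, 51.3]
tcp_rot: [-1.576, 2.713, -0.008]
ft_force: [-1.3, -0.2, 8.0]
grip_width: 0.685
grasp_force: 105.4
```

Run:
```python
from inhand import *
st,im=look([])
m=None
for n in ['jar','lid']:
    rs=[r for r in ctrl.regions_of('wrist',n) if abs((r['box'][0]+r['box'][2])/2-278)<40]
    for r in rs: print(n,r['confidence'],np.round(r['box']))
    if rs: m=rs[0]['mask'].astype(np.uint8)|(0 if m is None else m)
p=st['position']
if m is not None:
  for rm in(225,): print(inhand(m,st,[p[0],p[1],np.radians(-21)],12,rm))
```

```text
t 20.45 q [-0.16  0.39 -0.39  0.   -0.78 -0.36] pos [ 484.38 -239.22   51.33] psi -119.69681592929494 z [ 0.01 -0.   -1.  ] w 0.6845456452529936 g 105.44611251214519 ft [-1.33 -0.22  8.05] [0.14 0.39 0.22]
jar 0.61 [206. 179. 339. 262.]
lid 0.69 [207. 230. 351. 360.]
(array([ 485.58, -234.85]), np.float64(-20.952021106415618), array([], dtype=float64), np.float64(0.0715952773201538))
```

{"method": "move_arm", "body": {"increments": [0,0,-0.02,0,0,-5,-1,0,0,-0.02,0,0,-5,-1,0,0,-0.02,0,0,-5,-1,0,0,-0.02,0,0,-5,-1,0,0,-0.02,0,0,-5,-1,0,0,-0.02,0,0,-5,-1,0,0,0,0,0,-5,-1,0,0,0,0,0,-5,-1,0,0,0,0,0,0,-1]}}

```text
time_s: 21.5
position: [485.0, -239.6, 52.6]
tcp_rot: [-2.411, 2.012, -0.012]
ft_force: [0.3, -2.1, 6.6]
grip_width: 0.684
grasp_force: 105.3
```

Run:
```python
from inhand import *
st,im=look([],'w8')
m=None
for n in ['jar','lid']:
    rs=[r for r in ctrl.regions_of('wrist',n) if abs((r['box'][0]+r['box'][2])/2-278)<40]
    for r in rs: print(n,r['confidence'],np.round(r['box']))
    if rs: m=rs[0]['mask'].astype(np.uint8)|(0 if m is None else m)
p=st['position']
if m is not None:
  for rm in(215,225,): print(inhand(m,st,[p[0],p[1],np.radians(-21)],12,rm),inhand(m,st,[p[0],p[1],np.radians(-15)],12,rm))
```

```text
t 21.5 q [-0.16  0.39 -0.39  0.   -0.78  0.34] pos [ 485.05 -239.65   52.55] psi -79.69196715594256 z [ 0.01 -0.   -1.  ] w 0.6835314957852499 g 105.29010288824793 ft [ 0.33 -2.13  6.63] [-0.49  0.01  0.03]
jar 0.93 [213. 170. 356. 259.]
lid 0.77 [208. 229. 351. 360.]
(array([ 485.02, -235.34]), np.float64(-20.673404946813054), array([], dtype=float64), np.float64(0.0429855326611136)) (array([ 484.86, -235.41]), np.float64(-20.192728122136202), array([], dtype=float64), np.float64(0.04335468637267981))
(array([ 484.56, -235.45]), np.float64(-19.26532766152616), array([], dtype=float64), np.float64(0.04622601811012572)) (array([ 484.53, -235.44]), np.float64(-19.237714058589628), array([], dtype=float64), np.float64(0.046355757840264356))
```

{"method": "move_arm", "body": {"increments": [0,0,0,0,0,-4,-1,0,0,0,0,0,0,-1]}}

```text
time_s: 21.85
position: [485.2, -239.7, 52.6]
tcp_rot: [-2.479, 1.927, -0.012]
ft_force: [1.3, -2.5, 6.5]
grip_width: 0.683
grasp_force: 105.3
```

Run:
```python
from look import *
look([])
```

```text
t 21.85 q [-0.16  0.39 -0.39  0.   -0.78  0.4 ] pos [ 485.18 -239.65   52.58] psi -75.71411699492818 z [ 0.01 -0.   -1.  ] w 0.6834224356344545 g 105.28572386421729 ft [ 1.33 -2.5   6.49] [-0.55  0.01  0.1 ]
```

{"method": "move_arm", "body": {"increments": [0,0,-0.2,0,0,0,-1,0,0,-0.2,0,0,0,-1,0,0,0,0,0,0,-1]}}

```text
time_s: 22.2
position: [482.5, -238.4, 54.2]
tcp_rot: [-2.477, 1.931, -0.003]
ft_force: [1.3, -1.5, 0.6]
grip_width: 0.678
grasp_force: 106.7
```

Run:
```python
from look import *
look([])
```

```text
t 22.2 q [-0.16  0.39 -0.39  0.   -0.79  0.4 ] pos [ 482.53 -238.44   54.25] psi -75.87614502675136 z [ 0. -0. -1.] w 0.6783229785493963 g 106.71230172738433 ft [ 1.32 -1.5   0.55] [-0.49 -0.37 -0.  ]
```

{"method": "move_arm", "body": {"increments": [0,0,-0.2,0,0,0,-1,0,0,0,0,0,0,-1]}}

```text
time_s: 22.45
position: [481.5, -238.1, 55.7]
tcp_rot: [2.477, -1.932, -0.001]
ft_force: [0.3, -1.3, -0.4]
grip_width: 0.68
grasp_force: 106.7
```

{"method": "move_arm", "body": {"increments": [0,0,-0.2,0,0,0,-1,0,0,0,0,0,0,-1]}}

```text
time_s: 22.65
position: [481.6, -238.1, 57.8]
tcp_rot: [2.477, -1.932, -0.0]
ft_force: [0.5, 0.4, -1.9]
grip_width: 0.682
grasp_force: 106.7
```

{"method": "move_arm", "body": {"increments": [0,0,-0.2,0,0,0,-1,0,0,-0.2,0,0,0,-1,0,0,0,0,0,0,-1]}}

```text
time_s: 22.95
position: [482.0, -238.2, 62.2]
tcp_rot: [-2.477, 1.932, -0.001]
ft_force: [0.7, 0.2, 0.2]
grip_width: 0.678
grasp_force: 106.7
```

Run:
```python
from look import *
look([])
```

```text
t 22.95 q [-0.16  0.37 -0.38  0.   -0.81  0.4 ] pos [ 481.96 -238.21   62.18] psi -75.88554656703322 z [ 0. -0. -1.] w 0.6775552938527433 g 106.73903365083333 ft [0.67 0.18 0.21] [ 0.06  0.02 -0.01]
```

Only the lid's weight is on the wrist, so the jar stayed behind. I'll lift it the rest of the way.

{"method": "move_arm", "body": {"increments": [0,0,-0.3,0,0,0,-1,0,0,-0.4,0,0,0,-1,0,0,-0.4,0,0,0,-1,0,0,-0.4,0,0,0,-1,0,0,-0.3,0,0,0,-1,0,0,0,0,0,0,-1,0,0,0,0,0,0,-1]}}

```text
time_s: 23.7
position: [481.6, -238.1, 79.9]
tcp_rot: [-2.477, 1.932, 0.0]
ft_force: [-0.1, 0.5, -0.8]
grip_width: 0.679
grasp_force: 108.4
```

Run:
```python
from look import *
look([('lid',131),('mouth',114),('jar',12)],'w9')
im=ctrl.snapshot('side');cv2.imwrite('pics/s9.png',cv2.resize(im[170:300,260:420],None,fx=4.5,fy=4.5,interpolation=cv2.INTER_CUBIC))
```

```text
t 23.7 q [-0.16  0.35 -0.36 -0.   -0.86  0.4 ] pos [ 481.63 -238.14   79.87] psi -75.89891420137036 z [-0.  0. -1.] w 0.6786747000851908 g 108.43119835364632 ft [-0.1   0.51 -0.85] [ 0.01 -0.02  0.01]
lid [275.9 290.7] 0.71 [ 481.7  -235.71  131.  ]
jar [273.2 207.3] 0.92 [ 484.97 -236.69   12.  ]
jar [181.9 401.7] 0.55 [534.01  32.08  12.  ]
```

View pics/s9.png

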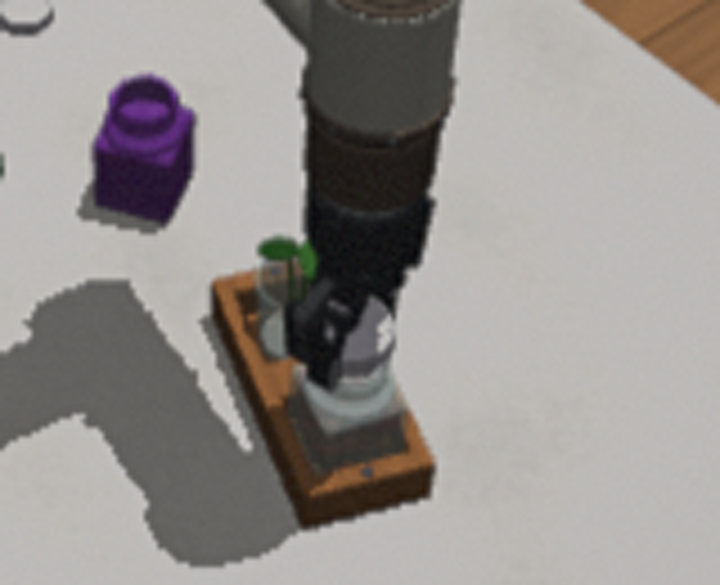

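Run:
```python
from inhand import *
st,im=look([])
a=np.load('m7_lid0.npy');m=None
for r in ctrl.regions_of('wrist','lid'):
    print('lid',r['confidence'],np.round(r['box'],1),'IoU with carried', (r['mask']&(a>0)).sum()/(r['mask']|(a>0)).sum())
# gap foot-rim and jar pose from body rows only
for r in ctrl.regions_of('wrist','jar'): print('jar',r['confidence'],np.round(r['box'],1))
# grey difference of the gripper/lid region against carried picture
b=cv2.imread('pics/w7.png');d=cv2.absdiff(im,b).mean(2);print('diff lid region',d[a>0].mean())
ctrl.snapshot('side')
for n in ['tumbler','hourglass','vase','jar','thread','lid']:
    for r in ctrl.pinpoint('side',n): print(n,np.round(r['position'],1),round(r['confidence'],2))
print([np.round(proj('side',np.array([p],float)),1).tolist() for p in ([483.7,-237,12],[483.7,-237,107],[483.7,-237,131])])
```

```text
t 23.95 q [-0.16  0.35 -0.36 -0.   -0.86  0.4 ] pos [ 481.6  -238.16   79.61] psi -75.89448248323927 z [-0.  0. -1.] w 0.6807478774306616 g 108.43121250160038 ft [-0.44  0.26  0.7 ] [ 0.   -0.02  0.  ]
lid 0.68 [206.2 229.5 352.  359.2] IoU with carried 0.9829365625430027
jar 0.69 [205.2 156.7 342.9 260.6]
jar 0.68 [145.4 390.  178.6 406.4]
diff lid region 29.004198269663444
tumbler [327.8 245.3] 0.72
hourglass [201.6 153.2] 0.71
vase [370.3 355.5] 0.61
jar [336.  267.4] 0.72
jar [292.1 210.9] 0.7
jar [338.2 252.6] 0.43
thread [293.6 197. ] 0.64
thread [338.7 248.7] 0.61
lid [337.9 247.4] 0.69
lid [267.9 169.8] 0.57
lid [255.  207.8] 0.54
[[[335.1, 268.5]], [[337.0, 249.7]], [[337.5, 244.6]]]
```

```bash
python3 -c "
from plant import ctrl
print(ctrl.close_job())"
```

```text
the job is handed in; nothing more can be done
None
```

The job is handed in at about 24 s: the jar stands in its pocket, its lid is unscrewed and held level about 17 mm above the mouth, and the tumbler, hourglass and vase show no movement in the camera; no verdict came back, and I viewed 11 pictures, one over the limit of 10.

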